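# Wind the tile press shut with its loose crank

## Robot

A 6-joint arm with a two-finger parallel gripper is mounted at the origin on a cart in front of the work surface, level with it; the furniture and walls round the work are solid. World frame = base frame: x ahead of the robot, y to its left, z up, the work surface at z = 0. Lengths are in m, angles in rad, forces in N, time in s.
With the tool pointing down it reaches from about 0.425 to 0.95 m from the base axis. Payload 3.5 kg.
Tool frame: the origin (TCP) lies midway between the tips of the shut fingers; the grasp point (between the pads) lies 19 mm behind it (ctrl.pinch_z is the distance from the TCP to the grasp point, in m); z points along the fingers, y is the line along which they close (so a half turn about z gives the same grasp; the last joint's range is limited). The gripper opens to 85 mm and grips with 20 to 120 N. Pads are 22 mm wide; open, the fingers measure 114 mm over their backs; the gripper's body (76 mm by 85 mm) begins 54 mm behind the grasp point. The pads swing forward as they close: fully open they stand 13 mm farther back than shut.
Start: joints at [-1.276, 0.286, 1.577, -0, 1.279, -0.15], TCP at [0.29, -0.609, 0.231] pointing down, gripper open.
Joint ranges: [-2.77, 2.77], [-0.9, 2.22], [0.21, 2.48], [-1.53, 4.67], [0.24, 2.81], [-2.84, 2.84]. Speed limits (rad/s): [2.79, 2.79, 3.14, 3.14, 3.14, 3.14].

## Interface

Orientations are given as a unit quaternion [x, y, z, w].
In Python, from plant import get_state, viewer, sign_off, ctrl gives the robot as it stands. The module is installed in compiled form; this text tells all that it offers.
- The arm moves only by the shell command python3 -m handwheel 'ROWS' [FORCE]. ROWS is JSON, a list that holds one entry, the list of rows, each a list of 5 numbers: the finger opening in m, from 0 to 0.0854, then the shift along the tool's x, y, z in m, then the turn about the tool's z in degrees. In form: [[[claw, x, y, z, spin], ...]]. A call has 1 to 12 rows; each row shifts and turns the commanded pose from where the row before left it, along the tool's axes as they then stand; what a row does not reach is not made up. A row lasts 1/12 s, in which the tool goes at most 41.7 mm and 7.16 degrees, less where a joint would pass 70% of its speed; a pose out of reach is approached as far as the arm can. A call is refused whole if a number of a shift passes 0.0417 or a number of a turn 7.16, either way. A call with a gripper value outside its range is refused whole. The fingers move at their own pace and stop on an object; FORCE is the grip in N (left out, the last holds). Time passes only in rows, so rows that do not move let the fingers close. It gives the time, the measured TCP pose, the force, the opening and the grip force at its end, in the units of the state.
- get_state(): the state, without advancing time (a new reading comes with each control period).
- viewer.read_camera(name): name is "scene" or "top" or "wrist"; returns the picture (420x560x3 uint8, blue, green, red); there is no depth.
- viewer.camera_params(name): a dict with "fov_y" (degrees; the focal length in pixels is half the picture's height over the tangent of half this angle, whatever the lens; pixels are square), "cx", "cy" (the principal point, pixels), "k1" (the pictures are not rectified: a ray, as slopes to the right and down, at radius r is drawn at 1 + k1 r^2 times it, then the intrinsics apply), "xyz" and "attitude" of the camera in the world; the wrist camera has in their place "hand_eye" (4x4, takes a point from camera to tool coordinates, whose origin is the TCP and whose axes are the flange's). Camera axes: x right, y up, looking along -z (the intrinsics and any distortion apply to the point x, -y, -z); pixel columns grow to the right and rows downward; lengths in m; the calibration is good to about 2 mm. A picture is of the moment at which its call begins: read the wrist's pose just before it. camera_params takes no time and is no camera call.
- sign_off(): hands the job in; it is judged then, once.
Trained networks look in the newest picture that a camera, given by its name, has taken for a name from the list of things; names that differ only in an ending like _2 or _b are one class to them, and where a whole thing is asked for, a point or a joint stands for the part that bears it (a point fixed in the world has none). Each returns a list of dicts, best first, with "confidence" (0 to 1); they miss things now and then, are a little off and sometimes report something else, mostly with a low value. They report only what shows in the picture. A call takes as long as a camera call.
- viewer.look_for(camera, name): "extent" ([left, top, width, height] as shares, 0 to 1, of the picture: columns of its width, rows of its height, round what is visible of it).
- viewer.outline_of(camera, name): "mask" (420x560 bool, what is visible of it) and "extent" ([left, top, width, height] as shares, 0 to 1, of the picture: columns of its width, rows of its height, round what is visible of it).
- viewer.pinpoint(camera, name): "xy" ([column, row] as shares, 0 to 1, of the picture: columns of its width, rows of its height: a listed point, or the origin of a listed thing).
The state is a dict: "time": time; "qpos": joint angles; "dq": joint speeds; "joint_efforts": joint torques, N m; "eef_pos": TCP position; "tcp_rot": TCP orientation; "contact_force": force on the tool from outside, world axes, zero at the start; "wrist_torque": the same for the moment, N m; "opening": opening from 0.0 (shut) to 1.0 (fully open); "finger_force": force on a finger pad.
Only numpy, scipy, OpenCV 4.12 (cv2) and the standard library are available. Lean on these libraries where they do the work, as an engineer would, in place of code of your own. Each camera call takes 0.05 s, during which the arm holds its last target. There are 200 camera calls.

## Task

The loose crank on the table belongs to the small tile press. Push it fully down onto the square end of the press's upright screw, easing it round until it drops on rather than ramming it, and wind it clockwise (seen from above) for the two or three turns it takes until the platen bears on the plaster mould. Keep the crank down on the square all the while, stop as soon as the platen bears instead of wrenching the crank, leave the crank sitting on the screw, and do not disturb the other things.

Things in the scene. Friction and masses are not known exactly. Their poses are not given: they have to be found in the camera images.
- crank_hub (a point): Loose steel crank, 0.35 kg, lying level, bore down, knob up. This point: centre of its hub, a block 26 mm square and 56 mm tall (28 mm above its underside). z up; x along the arm from hub to knob, y across; hub sides parallel to both. The arm (14 mm wide, 28 to 38 mm above the underside) has the knob 65 mm out at +x, a 24 mm balance ball 65 mm out at -x. Hub can be gripped across y at any height.
- crank: The same crank and axes; origin at the centre of the hub's underside, the mouth of its square bore: 15.4 mm wide, 26 mm deep, sides parallel to the hub's. It fits the press's square in four positions a quarter turn apart, with about 6 degrees of play either way.
- knob_centre (a point): Centre (half-way up) of the crank's upright dark wooden knob: 20 mm across, 45 mm tall, from 41 to 86 mm above the hub's underside, 65 mm from the hub's axis. It spins freely on its pin, so it can be held while the crank goes round. Turning the press takes a steady 5 N or so here; when the platen bears this rises sharply.
- square_end (a point): On the axis of the press's upright screw, 170 mm above the table: flat top of its square (14 mm wide, 18 mm long, top 4 mm 13 mm wide), with a coned round nose above, 13.8 mm wide, 6.5 mm high. A seated hub rests 18 mm below, on a collar. Axes are the press's: the square's own angle is NOT measured. A crank held askew sits caught near here; pressed lightly (5 to 10 N) and turned slowly it drops.
- platen_face (a point): Centre of the underside of the platen, the rubber-faced plate (80 x 90 mm) sliding on the press's two columns. Turning the screw clockwise lowers it 8 mm a turn; it starts two to nearly three turns up. It bears on the mould, a hard stop, when 102 mm below square_end, and stays where it is left.
- press: The fixed grey tile press: base 120 x 180 mm, two columns, a bridge 44 x 180 mm whose top is 144 mm above the table, a white two-part plaster mould 90 x 90 mm under the platen. Origin at the centre of its underside, on the screw's axis; y runs along the bridge.
- beaker: Bystander: grey beaker, 70 mm across, 78 mm tall; origin at the centre of its foot.
- tile: Bystander: small flat test tile, 55 x 38 x 7 mm; origin at the centre of its underside.
- stamp: Bystander: small turned wooden stamp, 26 mm across, 60 mm tall; origin at the centre of its foot.

How it is judged:
On the way, in this order (a step that is already met when the one before it is completed fails the run):
1. the crank sits fully down on the square end of the spindle (z of crank in the frame of square_end below -0.012 m and horizontal distance between crank and square_end below 0.004 m and angle between the z axis of crank and the z axis of square_end, either way round below 0.15 rad), for 0.2 s.
2. the platen has been wound down onto the mould with the crank still on the square (z of platen_face in the frame of square_end below -0.1015 m and z of crank in the frame of square_end below -0.009 m and horizontal distance between crank and square_end below 0.006 m), for 0.1 s.
At the end, for the whole second after the job is handed in: The platen bears on the mould (its underside within 0.5 mm of the stop, more than 101.5 mm below square_end), and the crank sits at rest, upright within 0.15 rad, on the square: underside more than 12 mm below square_end and within 4 mm of the screw's axis (all of step 1 and z of platen_face in the frame of square_end below -0.1015 m and linear speed of crank below 0.01 m/s); the robot touches nothing.
It fails at once if the crank is wrenched round on the screw (contact force over 400 N in all, some 20 N at the knob) (contact force between crank and press above 400 N).
It fails at once if the crank comes off the square once winding has begun (platen moved over 4 mm, hub's underside less than 9 mm down on the square) (distance of platen_face from where it was at the start of the episode above 0.004 m and not (z of crank in the frame of square_end below -0.009 m and horizontal distance between crank and square_end below 0.006 m)).
It fails at once if the crank is rammed down on the flat top of the square (over 45 N) (contact force between crank and spindle_c2 above 45 N).
It fails at once if the beaker, the tile or the stamp is moved by over 20 mm (distance of any of beaker, tile, stamp from where it was at the start of the episode above 0.02 m).
It also fails if it takes over 72 s, if anything falls off the work surface, if the arm or the gripper's body presses on something with over 40 N, if the wrist force passes 120 N, or if a joint passes its speed limit or range.

## Working session

There is one attempt and no reset: what is moved stays moved. The work goes in short steps, Python scripts to look and compute and a shell command to move; the robot and the scene stay as the last step left them, time stands still between calls to the robot, and variables do not carry over. Pictures are saved under pics/ and viewed, at most 11 in all, crops included, and the job is handed in when it is done.

```bash
mkdir -p pics
cat > h.py <<'E'
import numpy as np,cv2
from scipy.spatial.transform import Rotation as R
from plant import get_state,viewer,sign_off,ctrl
def cam(n):
    p=viewer.camera_params(n);f=210/np.tan(np.radians(p['fov_y'])/2)
    if 'xyz' in p:
        a=np.array(p['attitude'],float)
        M=R.from_quat(a).as_matrix() if a.size==4 else (a.reshape(3,3) if a.size==9 else R.from_euler('xyz',a).as_matrix())
        t=np.array(p['xyz'])
    else:
        s=get_state();H=np.array(p['hand_eye']);Rt=R.from_quat(s['tcp_rot']).as_matrix()
        M=Rt@H[:3,:3];t=Rt@H[:3,3]+np.array(s['eef_pos'])
    return f,p['cx'],p['cy'],p['k1'],M,t
def ray(c,uv):
    f,cx,cy,k1,M,t=c;K=np.array([[f,0,cx],[0,f,cy],[0,0,1.]])
    x,y=cv2.undistortPoints(np.array([[uv]],float),K,np.array([k1,0,0,0,0.]))[0,0]
    d=M@np.array([x,-y,-1]);return t,d/np.linalg.norm(d)
def onz(c,uv,z):
    t,d=ray(c,uv);return t+d*(z-t[2])/d[2]
def proj(c,P):
    f,cx,cy,k1,M,t=c;q=M.T@(np.array(P)-t);x,y=q[0]/-q[2],-q[1]/-q[2];s=1+k1*(x*x+y*y)
    return np.array([cx+f*s*x,cy+f*s*y])
def tri(obs):
    A=0;b=0
    for t,d in obs:
        N=np.eye(3)-np.outer(d,d);A=A+N;b=b+N@t
    return np.linalg.solve(A,b)
def pin(n,name,k=1):
    return [(np.array(r['xy'])*[560,420],r['confidence']) for r in viewer.pinpoint(n,name)[:k]]
E
python3 - <<'E'
from h import *
np.set_printoptions(precision=4,suppress=True)
for n in('scene','top','wrist'):print(n,viewer.camera_params(n))
im={n:viewer.read_camera(n) for n in('scene','top')}
cv2.imwrite('pics/a.png',cv2.resize(np.hstack([im['scene'],im['top']]),(800,300)))
cv2.imwrite('pics/top.png',im['top'])
for nm in('crank_hub','crank','knob_centre','square_end','platen_face','press','beaker','tile','stamp'):
    o=[]
    for n in('scene','top'):
        r=pin(n,nm,2);print(nm,n,r)
        if r:
            o.append(ray(cam(n),r[0][0]))
    if len(o)==2:print('  tri',tri(o))
s=get_state();print(s,ctrl.pinch_z)
E
```

```text
scene {'fov_y': 56.02146384256254, 'cx': 283.83445498323476, 'cy': 209.563136106137, 'k1': -0.0711209065043793, 'xyz': array([-0.1198,  0.7009,  0.6813]), 'attitude': array([-0.1704,  0.4901,  0.8107, -0.2713])}
top {'fov_y': 57.44584667338994, 'cx': 288.38855658125374, 'cy': 209.78667432073811, 'k1': -0.10482015525764028, 'xyz': array([ 0.3199, -0.1283,  1.5194]), 'attitude': array([ 0.0428, -0.0392, -0.7034,  0.7084])}
wrist {'fov_y': 71.21601408689226, 'cx': 278.87331291754145, 'cy': 207.11325349222207, 'k1': -0.05352404582677222, 'hand_eye': array([[ 0.0003,  0.9546,  0.298 ,  0.077 ],
       [ 1.    ,  0.0002, -0.0013,  0.0005],
       [-0.0013,  0.298 , -0.9546, -0.1405],
       [ 0.    ,  0.    ,  0.    ,  1.    ]])}
crank_hub scene [(array([219.408, 315.798]), 0.67)]
crank_hub top [(array([202.72 , 223.608]), 0.43)]
  tri [0.4424 0.2227 0.0174]
crank scene [(array([218.904, 317.52 ]), 0.83), (array([219.688, 312.984]), 0.17)]
crank top [(array([203.28, 223.02]), 0.75)]
  tri [0.4454 0.2223 0.0099]
knob_centre scene [(array([237.608, 287.994]), 0.63)]
knob_centre top [(array([
[... 705 characters left out ...]
5)]
  tri [ 0.3718 -0.1127  0.0021]
stamp scene [(array([170.912, 291.606]), 0.62), (array([330.008, 203.91 ]), 0.45)]
stamp top [(array([202.216, 176.61 ]), 0.38)]
  tri [0.6293 0.2302 0.0053]
{'time': 1.0, 'qpos': array([-1.276 ,  0.2863,  1.5767, -0.    ,  1.2786, -0.15  ]), 'dq': array([-0.0009, -0.    ,  0.001 ,  0.0006, -0.0011,  0.0017]), 'joint_efforts': array([  0.0004, -40.5971, -29.2946,  -0.0002,   0.0005,   0.    ]), 'eef_pos': array([ 0.2905, -0.6093,  0.2313]), 'tcp_rot': array([ 0.9754,  0.2206, -0.    , -0.    ]), 'contact_force': array([ 0.2792, -0.1417, -0.3281]), 'wrist_torque': array([ 0.0307, -0.0025, -0.0022]), 'finger_force': 0.0, 'opening': 0.9978305928305108} 0.0187
```

View pics/a.png

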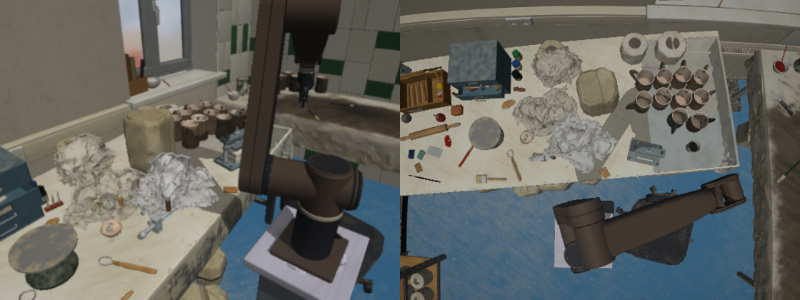

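Run:
```python
from h import *
t=viewer.read_camera('top');s=viewer.read_camera('scene')
a=cv2.resize(t[110:260,160:460],(800,400),interpolation=3)
b=cv2.resize(s[150:350,140:420],(560,400),interpolation=3)
cv2.imwrite('pics/b.png',a);cv2.imwrite('pics/c.png',b)
```

```text
(no output)
```

View pics/b.png

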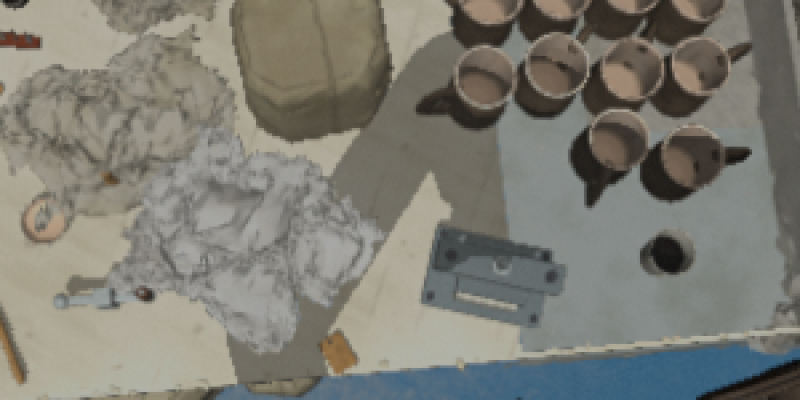

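View pics/c.png

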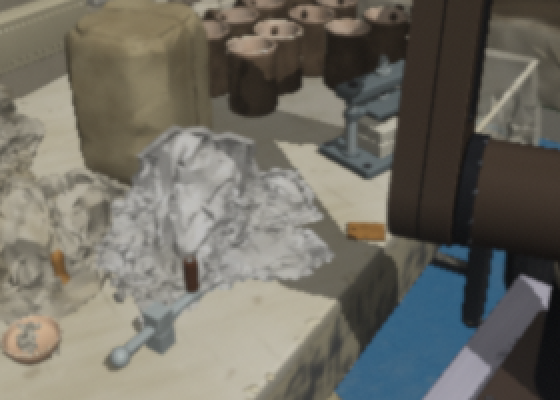

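The crank hub is at about (203,223) in the top view, with its knob to the right against the clay heap. The press is at about (345,208), the beaker at (409,206), the tile at (287,241) and the stamp at (202,177). I'll align the tool axes with the world, rise, and cross over to the crank.

```bash
python3 -m handwheel '[[[0.0854,0,0,-0.013,-7.16],[0.0854,0,0.005,-0.013,-7.16],[0.0854,0,0.01,-0.013,-7.16],[0.0854,0,0.01,-0.013,-7.16],[0.0854,0,0.015,-0.013,-7.16],[0.0854,0,0.015,-0.013,-7.16],[0.0854,0,0.015,-0.013,-7.16],[0.0854,0.01,0.015,-0.013,-7.16],[0.0854,0.02,0.02,-0.013,-7.16],[0.0854,0.03,0.02,0,0],[0.0854,0.035,0.02,0,0],[0.0854,0.037,0.015,0,0]]]' 30
python3 -m handwheel '[[[0.0854,0.037,0.01,0,0],[0.0854,0.037,0,0,0],[0.0854,0.037,0,0,0],[0.0854,0.037,0,0,0],[0.0854,0.037,0,0,0],[0.0854,0.037,0,0,0],[0.0854,0.037,0,0,0],[0.0854,0.037,0,0,0],[0.0854,0.037,0,0,0],[0.0854,0.037,0,0,0],[0.0854,0.037,0,0,0],[0.0854,0.037,0,0,0]]]'
```

```text
time: 2.1
eef_pos: [0.4417, -0.5234, 0.3482]
tcp_rot: [0.708, 0.706, 0.0, 0.0]
contact_force: [0.4, 1.0, 0.6]
opening: 1.003
finger_force: 0.0
time: 3.1
eef_pos: [0.4508, -0.0786, 0.3486]
tcp_rot: [0.708, 0.706, 0.0, 0.0]
contact_force: [0.5, -0.6, -0.8]
opening: 1.002
finger_force: 0.0
```

```bash
python3 -m handwheel '[[[0.0854,0.037,0,0,0],[0.0854,0.037,0,0,0],[0.0854,0.037,0,0,0.0],[0.0854,0.037,0,0,0],[0.0854,0.037,0,0,0],[0.0854,0.037,0,0.02,0],[0.0854,0.037,0,0.03,0],[0.0854,0.037,0,0.03,0],[0.0854,0,0,0.03,0],[0.0854,0,0,0.01,0],[0.0854,0,0,0,0]]]'
python3 - <<'E'
from h import *
np.set_printoptions(precision=4,suppress=True)
c=cam('wrist');im=viewer.read_camera('wrist');cv2.imwrite('pics/w1.png',im)
for nm,z in(('crank_hub',.028),('crank',0),('knob_centre',.0635),('stamp',0)):
    for uv,cf in pin('wrist',nm,2):print(nm,uv,cf,onz(c,uv,z))
print(get_state()['eef_pos'])
E
```

```text
time: 4.02
eef_pos: [0.4495, 0.2057, 0.2326]
tcp_rot: [0.707, 0.707, -0.003, -0.002]
contact_force: [0.0, 1.1, -0.3]
opening: 1.0
finger_force: 0.0
crank_hub [277.2   160.986] 0.6 [0.4474 0.2301 0.028 ]
crank [274.624 160.02 ] 0.91 [0.4438 0.2271 0.    ]
knob_centre [279.104 223.608] 0.84 [0.4498 0.1649 0.0635]
stamp [418.712 155.484] 0.91 [0.6277 0.2338 0.    ]
[0.4531 0.2055 0.2386]
```

View pics/w1.png

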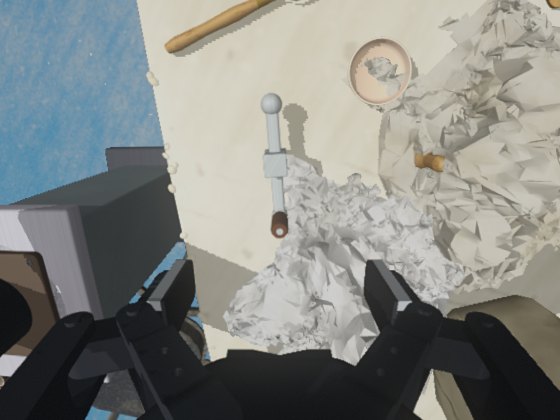

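The wrist view shows the hub at (275,161), the knob at (280,225) and the ball at (271,103). The clay edge starts about 20 mm to the right of the hub, so I'll narrow the opening, go lower and look again.

```bash
python3 -m handwheel '[[[0.05,0.01,-0.003,0.02,-2],[0.05,0.013,-0.003,0.02,0],[0.05,0,0,0.025,0],[0.05,0,0,0.015,0],[0.05,0,0,0,0],[0.05,0,0,0,0]]]'
python3 - <<'E'
from h import *
np.set_printoptions(precision=4,suppress=True)
c=cam('wrist');im=viewer.read_camera('wrist');cv2.imwrite('pics/w2.png',im)
s=get_state();print(s['eef_pos'],s['tcp_rot'])
for nm,z in(('crank_hub',.028),('crank',0),('knob_centre',.0635)):
    for uv,cf in pin('wrist',nm,2):print(nm,uv,cf,onz(c,uv,z))
E
```

```text
time: 4.77
eef_pos: [0.4457, 0.2286, 0.1568]
tcp_rot: [0.695, 0.719, 0.0, 0.0]
contact_force: [0.2, -0.3, 0.9]
opening: 0.589
finger_force: 0.0
[0.4465 0.2288 0.1579] [0.6955 0.7186 0.0012 0.0007]
crank_hub [280.392 197.988] 0.63 [0.4484 0.2294 0.028 ]
crank [276.304 192.486] 0.71 [0.4444 0.2274 0.    ]
knob_centre [278.992 276.99 ] 0.69 [0.4491 0.165  0.0635]
```

View pics/w2.png

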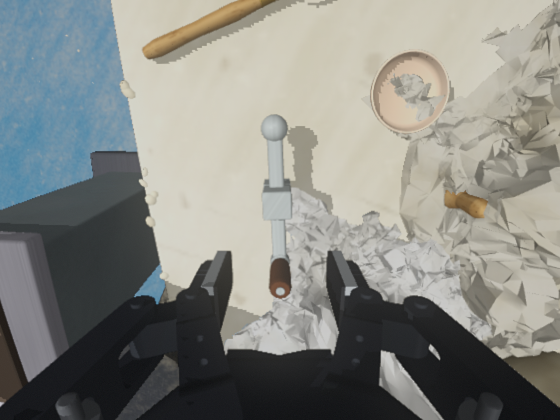

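The hub top is at (277,190), between the fingers and aligned with the tool. I'll descend.

```bash
python3 -m handwheel '[[[0.05,0,0,0.025,0],[0.05,0,0,0.025,0],[0.05,0,0,0.025,0],[0.05,0,0,0.015,0],[0.05,0,0,0.01,0],[0.05,0,0,0.007,0],[0.05,0,0,0.005,0],[0.05,0,0,0.003,0],[0.05,0,0,0,0]]]'
```

```text
time: 5.72
eef_pos: [0.4456, 0.229, 0.0414]
tcp_rot: [0.695, 0.719, 0.0, 0.0]
contact_force: [-0.1, -0.5, -0.7]
opening: 0.587
finger_force: 0.0
```

```bash
python3 -m handwheel '[[[0.05,0,0,0.007,0],[0.05,0,0,0.005,0],[0.05,0,0,0,0],[0.0,0,0,0,0],[0.0,0,0,0,0],[0.0,0,0,0,0],[0,0,0,0,0],[0,0,0,0,0]]]' 70
```

```text
time: 6.38
eef_pos: [0.4452, 0.2291, 0.0293]
tcp_rot: [0.695, 0.719, 0.0, -0.0]
contact_force: [-1.4, 0.2, 3.2]
opening: 0.295
finger_force: 68.5
```

```bash
python3 -m handwheel '[[[0,0,0,-0.01,0],[0,0,0,-0.02,0],[0,0,0,-0.03,0],[0,0,0,-0.035,0],[0,0,0,-0.035,0],[0,0,0,-0.035,0],[0,0,0,-0.035,0],[0,-0.01,0,-0.035,0],[0,-0.02,0,-0.03,0],[0,-0.03,0,-0.02,0],[0,-0.037,0,0,0],[0,-0.037,0,0,0]]]'
python3 -m handwheel '[[[0,-0.037,0,0,0],[0,-0.037,0,0,0],[0,-0.037,0,0,0],[0,-0.037,0,0,0],[0,-0.037,0,0,0],[0,-0.037,0,0,0],[0,-0.037,0,0,0],[0,-0.037,0,0,0],[0,-0.037,0,0,0],[0,-0.037,0,0,0],[0,-0.037,0,0,0],[0,-0.03,0,0,0]]]'
python3 -m handwheel '[[[0,-0.03,-0.01,0,0],[0,-0.03,-0.01,0,0],[0,-0.02,-0.01,0.0,0],[0,-0.01,0,0.02,0],[0,0,0,0.02,0],[0,0,0,0.01,0],[0,0,0,0,0],[0,0,0,0,0]]]'
python3 - <<'E'
from h import *
np.set_printoptions(precision=4,suppress=True)
c=cam('wrist');im=viewer.read_camera('wrist');cv2.imwrite('pics/w3.png',im)
s=get_state();print(s['eef_pos'],s['tcp_rot'],s['finger_force'])
for nm,z in(('square_end',.17),('press',0),('crank',0)):
    for uv,cf in pin('wrist',nm,2):print(nm,uv,cf,onz(c,uv,z))
    for uv,cf in pin('top',nm,2):print(' top',nm,uv,cf,onz(cam('top'),uv,z))
E
```

```text
time: 7.38
eef_pos: [0.4497, 0.0941, 0.316]
tcp_rot: [0.694, 0.72, 0.001, 0.002]
contact_force: [1.6, 0.1, -4.4]
opening: 0.291
finger_force: 68.8
time: 8.38
eef_pos: [0.4633, -0.344, 0.313]
tcp_rot: [0.696, 0.718, -0.0, -0.001]
contact_force: [0.1, 0.2, -4.4]
opening: 0.288
finger_force: 68.8
time: 9.05
eef_pos: [0.4371, -0.4318, 0.263]
tcp_rot: [0.695, 0.719, 0.0, -0.001]
contact_force: [-0.0, 0.2, -3.6]
opening: 0.285
finger_force: 68.7
[ 0.4376 -0.4323  0.2646] [ 0.6949  0.7191 -0.0001  0.0002] 68.65997314453125
square_end [341.096  91.812] 0.74 [ 0.4815 -0.3365  0.17  ]
press [318.08  103.488] 0.71 [ 0.4861 -0.338   0.    ]
 top press [344.792 212.31 ] 0.76 [ 0.4884 -0.3451  0.    ]
crank [274.288 244.314] 0.71 [ 0.4348 -0.5404  0.    ]
 top crank [200.704 225.792] 0.55 [0.4302 0.2305 0.    ]
```

View pics/w3.png

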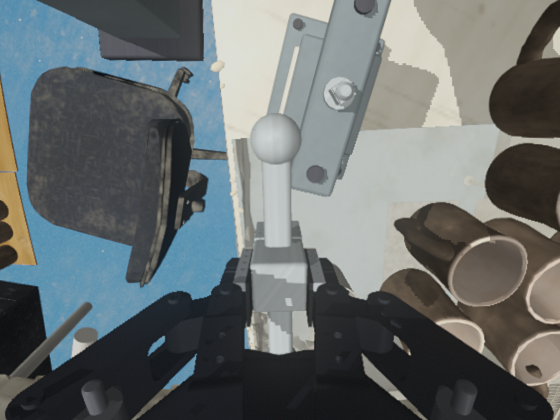

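The press screw's nose and square show at (342,92), and the crank is held straight with its ball at (275,138). I'll take a second look from the other side.

```bash
python3 -m handwheel '[[[0,0,0.02,0,0],[0,0.01,0.03,0,0],[0,0.01,0.03,0,0],[0,0,0.01,0,0],[0,0,0,0,0],[0,0,0,0,0],[0,0,0,0,0]]]'
python3 - <<'E'
from h import *
np.set_printoptions(precision=4,suppress=True)
c=cam('wrist');im=viewer.read_camera('wrist');s=get_state();print(s['eef_pos'],s['tcp_rot'],s['finger_force'])
for uv,cf in pin('wrist','square_end',2):print(uv,cf,onz(c,uv,.17));u=uv
u=pin('wrist','square_end')[0][0].astype(int)
o=cv2.imread('pics/w3.png')
x0,y0=max(u[0]-32,0),max(u[1]-32,0);print(x0,y0)
cv2.imwrite('pics/sq.png',np.hstack([cv2.resize(o[60:124,310:374],(400,400),interpolation=3),cv2.resize(im[y0:y0+64,x0:x0+64],(400,400),interpolation=3)]))
E
```

```text
time: 9.98
eef_pos: [0.526, -0.41, 0.264]
tcp_rot: [0.695, 0.719, -0.0, -0.0]
contact_force: [-0.3, 0.6, -3.7]
opening: 0.29
finger_force: 69.4
[ 0.5258 -0.4101  0.2641] [ 0.6954  0.7186 -0.0003 -0.0002] 69.42402362823486
[250.096 115.29 ] 0.72 [ 0.5024 -0.3344  0.17  ]
[222.32  118.398] 0.71 [ 0.481  -0.3373  0.17  ]
218 83
```

View pics/sq.png

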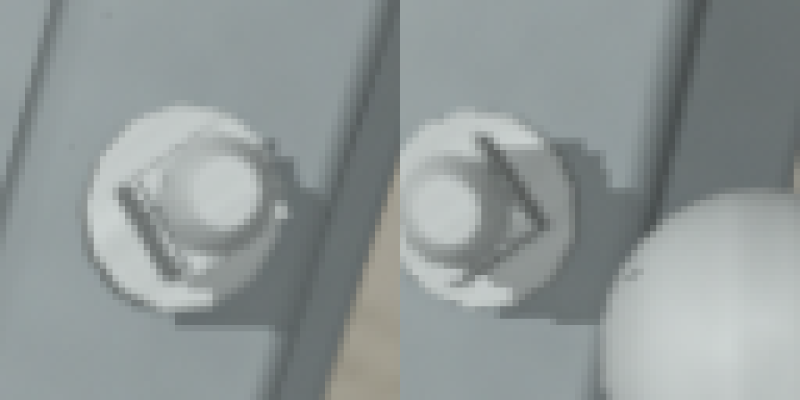

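The crops show the square's lower edges: one on the left from (122,188) to (172,275), and a corner on the right at (545,225). I'll turn these into a centre and an angle.

Run:
```python
from h import *
np.set_printoptions(precision=4,suppress=True)
p=viewer.camera_params('wrist');f=210/np.tan(np.radians(p['fov_y'])/2);H=np.array(p['hand_eye'])
def C(pos,q):
    Rt=R.from_quat(q).as_matrix();return f,p['cx'],p['cy'],p['k1'],Rt@H[:3,:3],Rt@H[:3,3]+np.array(pos)
A=C([.4376,-.4323,.2646],[.6949,.7191,-.0001,.0002]);B=C([.5258,-.4101,.2641],[.6954,.7186,-.0003,-.0002])
a=lambda x,y:(310+x/6.25-.5,60+y/6.25-.5)
b=lambda x,y:(218+(x-400)/6.25-.5,83+y/6.25-.5)
print('nose',onz(A,a(222,188),.1765),onz(B,b(442,208),.1765),tri([ray(A,a(222,188)),ray(B,b(442,208))]))
for n,c,g,p1,p2 in(('A',A,a,(122,188),(172,275)),('B1',B,b,(483,138),(545,225)),('B2',B,b,(545,225),(465,280))):
    P=onz(c,g(*p1),.152);Q=onz(c,g(*p2),.152);d=Q-P;print(n,P,Q,np.degrees(np.arctan2(d[1],d[0]))%90,np.linalg.norm(d))
```

```text
nose [ 0.4839 -0.336   0.1765] [ 0.4835 -0.3354  0.1765] [ 0.4837 -0.3357  0.1772]
A [ 0.4761 -0.3344  0.152 ] [ 0.4835 -0.3449  0.152 ] 35.28178026574337 0.01286711200639799
B1 [ 0.4847 -0.3265  0.152 ] [ 0.4928 -0.3373  0.152 ] 36.93890335307785 0.013521131293401741
B2 [ 0.4928 -0.3373  0.152 ] [ 0.4821 -0.3448  0.152 ] 34.63784038297581 0.01304132596311718
```

Run:
```python
from h import *
np.set_printoptions(precision=4,suppress=True)
g=cv2.medianBlur(cv2.cvtColor(cv2.imread('pics/w3.png'),6),3)
k=cv2.HoughCircles(g[90:180,230:320],cv2.HOUGH_GRADIENT,1.0,50,param1=80,param2=12,minRadius=20,maxRadius=32);print(k)
p=viewer.camera_params('wrist');f=210/np.tan(np.radians(p['fov_y'])/2);H=np.array(p['hand_eye'])
c=(f,p['cx'],p['cy'],p['k1'],H[:3,:3],H[:3,3])
uv=k[0,0,:2]+[230,90]
print(uv,onz(c,uv,-.0037), 'proj expected',proj(c,[.065,0,-.0037]))
# hub top edge nearest camera: corner rows
print(proj(c,[.013,-.013,-.027]),proj(c,[.013,.013,-.027]),proj(c,[.013,0,.001]))
```

```text
[[[45.5 47.5 25.7]]]
[275.5 137.5] [ 0.0665 -0.0005 -0.0037] proj expected [276.6411 140.7745]
[246.6473 267.459 ] [306.4432 267.4547] [276.895  241.1153]
```

Run:
```python
import cv2
o=cv2.imread('pics/w3.png')
cv2.imwrite('pics/hub.png',cv2.resize(o[210:330,220:340],(600,600),interpolation=3))
```

```text
(no output)
```

View pics/hub.png

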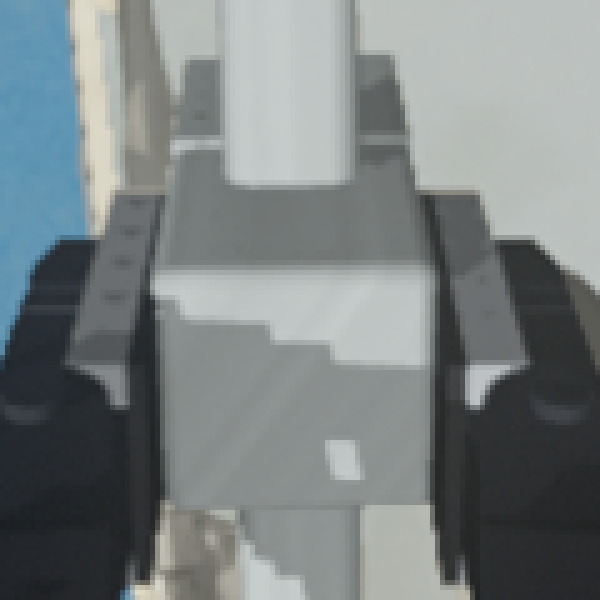

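The hub sits about 1.5 mm toward the ball from the TCP: its top front edge shows at crop row 268 and the ball at (275.5,137.5). I'll move over the screw and turn to the measured square angle.

```bash
python3 -m handwheel '[[[0,0.02,-0.01,0,0],[0,0.0245,-0.0138,0,0],[0,0.02,-0.01,0,0],[0,0.01,-0.005,0,0],[0,0,0,0,-6.7],[0,0,0,0,-6.7],[0,0,0,0,-6.7],[0,0,0,0.01,-6.7],[0,0,0,0.02,-6.7],[0,0,0,0.015,0],[0,0,0,0.005,0],[0,0,0,0,0]]]'
python3 - <<'E'
from h import *
s=get_state();q=s['tcp_rot'];print(s['eef_pos'],np.degrees(2*np.arctan2(q[1],q[0])),s['contact_force'])
E
```

```text
time: 11.13
eef_pos: [0.4843, -0.3362, 0.2122]
tcp_rot: [0.459, 0.888, 0.0, -0.002]
contact_force: [-0.2, -0.0, -4.0]
opening: 0.294
finger_force: 69.3
[ 0.48434206 -0.33622436  0.21215496] 125.36190027539199 [-2.24358328e-01 -7.82742541e-04 -4.00096923e+00]
```

```bash
python3 -m handwheel '[[[0,-0.0007,0,0.003,0],[0,0,0,0.003,0],[0,0,0,0.002,0],[0,0,0,0.001,0],[0,0,0,0.001,0],[0,0,0,0.001,0],[0,0,0,0.001,0],[0,0,0,0,0]]]'
```

```text
time: 11.8
eef_pos: [0.486, -0.3372, 0.2031]
tcp_rot: [0.458, 0.889, -0.0, 0.0]
contact_force: [-1.0, 1.4, 0.0]
opening: 0.293
finger_force: 69.9
```

```bash
python3 -m handwheel '[[[0,0,0,0,0],[0,0,0,0,0]]]'; python3 -m handwheel '[[[0,0,0,0.001,0],[0,0,0,0.001,0],[0,0,0,0,0]]]'
```

```text
time: 11.97
eef_pos: [0.486, -0.3373, 0.203]
tcp_rot: [0.458, 0.889, -0.0, 0.0]
contact_force: [-1.2, 1.6, 1.8]
opening: 0.292
finger_force: 69.9
time: 12.22
eef_pos: [0.4862, -0.3375, 0.2026]
tcp_rot: [0.458, 0.889, -0.0, 0.001]
contact_force: [-3.0, 2.6, 7.0]
opening: 0.289
finger_force: 71.0
```

```bash
python3 -m handwheel '[[[0,0.0005,-0.0005,-0.001,0],[0,0.0005,-0.0005,0,0],[0,0.0005,0,0,0],[0,0,0,0,0],[0,0,0,0,0]]]'
```

```text
time: 12.63
eef_pos: [0.4835, -0.336, 0.1992]
tcp_rot: [0.458, 0.889, 0.0, -0.001]
contact_force: [0.5, -0.3, -3.0]
opening: 0.295
finger_force: 69.4
```

```bash
python3 -m handwheel '[[[0,0,0,0.001,0],[0,0,0,0.001,0],[0,0,0,0.001,0],[0,0,0,0,0],[0,0,0,0,0]]]'
```

```text
time: 13.05
eef_pos: [0.484, -0.3364, 0.1977]
tcp_rot: [0.458, 0.889, 0.0, -0.0]
contact_force: [1.0, 0.6, -4.4]
opening: 0.288
finger_force: 69.3
```

```bash
python3 -m handwheel '[[[0,0,0,0.001,0],[0,0,0,0.001,0],[0,0,0,0.001,0],[0,0,0,0,0],[0,0,0,0,0]]]'
```

```text
time: 13.47
eef_pos: [0.484, -0.3363, 0.1949]
tcp_rot: [0.458, 0.889, 0.0, -0.0]
contact_force: [0.1, 0.6, -4.0]
opening: 0.293
finger_force: 69.4
```

```bash
python3 -m handwheel '[[[0,0,0,0.0015,0],[0,0,0,0.0015,0],[0,0,0,0.0015,0],[0,0,0,0.0015,0],[0,0,0,0,0],[0,0,0,0,0]]]'
```

```text
time: 13.97
eef_pos: [0.4839, -0.3362, 0.1885]
tcp_rot: [0.458, 0.889, 0.0, -0.0]
contact_force: [-1.1, 0.9, -4.7]
opening: 0.295
finger_force: 69.3
```

```bash
python3 -m handwheel '[[[0,0,0,0.0015,0],[0,0,0,0.0015,0],[0,0,0,0.0015,0],[0,0,0,0.0015,0],[0,0,0,0.001,0],[0,0,0,0.001,0],[0,0,0,0,0]]]'
```

```text
time: 14.55
eef_pos: [0.484, -0.3363, 0.1813]
tcp_rot: [0.458, 0.889, 0.0, -0.0]
contact_force: [-2.6, 3.1, -0.3]
opening: 0.29
finger_force: 69.8
```

Seated: the contact force appeared at z=0.181, exactly as expected. I'll release, lift off and go over the knob.

```bash
python3 -m handwheel '[[[0,0,0,0.0005,0],[0,0,0,0,0],[0.05,0,0,0,0],[0.05,0,0,0,0],[0.05,0,0,0,0],[0.05,0,0,-0.01,0],[0.05,0,0,-0.02,0],[0.05,0,0,-0.03,0],[0.05,0,0,-0.02,0],[0.05,-0.02,0,0,0],[0.05,-0.01,0,0,0],[0.05,0,0,0,0]]]'
python3 - <<'E'
from h import *
np.set_printoptions(precision=4,suppress=True)
c=cam('wrist');im=viewer.read_camera('wrist');cv2.imwrite('pics/k.png',im)
s=get_state();q=s['tcp_rot'];print(s['eef_pos'],np.degrees(2*np.arctan2(q[1],q[0])),s['contact_force'])
for nm,z in(('knob_centre',.2155),('crank_hub',.18),('square_end',.17),('platen_face',.08)):
  for n in('wrist','scene','top'):
    for uv,cf in pin(n,nm,1):print(nm,n,uv,cf,onz(cam(n),uv,z))
E
```

```text
time: 15.55
eef_pos: [0.5022, -0.3625, 0.2611]
tcp_rot: [0.459, 0.889, -0.0, 0.001]
contact_force: [-0.5, -0.2, -0.6]
opening: 0.582
finger_force: 0.0
[ 0.5015 -0.3613  0.26  ] 125.39582032336432 [-0.4581  0.5361 -0.2469]
knob_centre wrist [278.208 274.218] 0.72 [ 0.5199 -0.3868  0.2155]
knob_centre scene [236.824 287.406] 0.57 [0.3074 0.2938 0.2155]
knob_centre top [213.024 220.416] 0.43 [0.4334 0.1375 0.2155]
crank_hub wrist [278.6   176.694] 0.86 [ 0.4834 -0.3346  0.18  ]
crank_hub scene [218.12 315.21] 0.71 [0.3119 0.3423 0.18  ]
crank_hub top [199.528 221.004] 0.76 [0.434  0.1928 0.18  ]
platen_face scene [334.376 203.406] 0.66 [ 0.4755 -0.3512  0.08  ]
platen_face top [347.48  212.016] 0.55 [ 0.4808 -0.3439  0.08  ]
```

View pics/k.png

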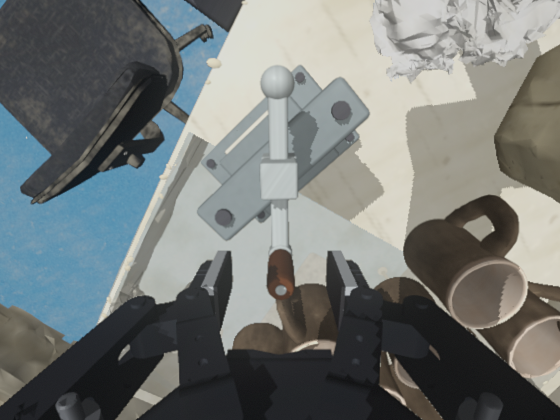

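The crank is on the screw, with its hub at (279,178), and the knob at (281,280) lies between the open fingers. I'll go onto the knob and grip it lightly.

```bash
python3 -m handwheel '[[[0.05,-0.02,0,0,0],[0.05,-0.0125,0,0,0],[0.05,0,0,0.02,0],[0.05,0,0,0.02,0],[0.05,0,0,0.01,0],[0.05,0,0,0.007,0],[0.05,0,0,0,0],[0.05,0,0,0,0],[0,0,0,0,0],[0,0,0,0,0],[0,0,0,0,0],[0,0,0,0,0]]]' 30
python3 - <<'E'
from h import *
np.set_printoptions(precision=5,suppress=True)
s=get_state();q=s['tcp_rot'];print(s['eef_pos'],np.degrees(2*np.arctan2(q[1],q[0])),s['contact_force'])
E
```

```text
time: 17.2
eef_pos: [0.5209, -0.3879, 0.205]
tcp_rot: [0.458, 0.889, -0.0, 0.001]
contact_force: [-0.2, 0.1, 2.2]
opening: 0.225
finger_force: 29.4
[ 0.52093 -0.3879   0.20505] 125.42642224180852 [-0.24114  0.09381  2.22517]
```

```bash
python3 -m handwheel '[[[0,0.0006,-0.0085,0,0],[0,0.0017,-0.0083,0,0],[0,0.0027,-0.0081,0,0],[0,0.0038,-0.0076,0,0],[0,0.0047,-0.0071,0,0],[0,0.0056,-0.0064,0,0],[0,0.0064,-0.0056,0,0],[0,0.0071,-0.0047,0,0],[0,0.0076,-0.0038,0,0],[0,0.0081,-0.0027,0,0],[0,0.0083,-0.0017,0,0],[0,0.0085,-0.0006,0,0]]]'
```

```text
time: 18.2
eef_pos: [0.4302, -0.3742, 0.205]
tcp_rot: [0.459, 0.888, -0.001, 0.004]
contact_force: [5.7, -3.8, 1.0]
opening: 0.219
finger_force: 29.5
```

```bash
python3 -m handwheel '[[[0,0.0085,0.0006,0,0],[0,0.0083,0.0017,0,0],[0,0.0081,0.0027,0,0],[0,0.0076,0.0038,0,0],[0,0.0071,0.0047,0,0],[0,0.0064,0.0056,0,0],[0,0.0056,0.0064,0,0],[0,0.0047,0.0071,0,0],[0,0.0038,0.0076,0,0],[0,0.0027,0.0081,0,0],[0,0.0017,0.0083,0,0],[0,0.0006,0.0085,0,0]]]'
python3 -m handwheel '[[[0,-0.0006,0.0085,0,0],[0,-0.0017,0.0083,0,0],[0,-0.0027,0.0081,0,0],[0,-0.0038,0.0076,0,0],[0,-0.0047,0.0071,0,0],[0,-0.0056,0.0064,0,0],[0,-0.0064,0.0056,0,0],[0,-0.0071,0.0047,0,0],[0,-0.0076,0.0038,0,0],[0,-0.0081,0.0027,0,0],[0,-0.0083,0.0017,0,0],[0,-0.0085,0.0006,0,0]]]'
python3 -m handwheel '[[[0,-0.0085,-0.0006,0,0],[0,-0.0083,-0.0017,0,0],[0,-0.0081,-0.0027,0,0],[0,-0.0076,-0.0038,0,0],[0,-0.0071,-0.0047,0,0],[0,-0.0064,-0.0056,0,0],[0,-0.0056,-0.0064,0,0],[0,-0.0047,-0.0071,0,0],[0,-0.0038,-0.0076,0,0],[0,-0.0027,-0.0081,0,0],[0,-0.0017,-0.0083,0,0],[0,-0.0006,-0.0085,0,0]]]'
python3 - <<'E'
from h import *
np.set_printoptions(precision=4,suppress=True)
for n in('scene','wrist'):
  im=viewer.read_camera(n);cv2.imwrite('pics/t1%s.png'%n,im)
  print([(n,m,pin(n,m)) for m in('platen_face','crank_hub')])
E
```

```text
time: 19.2
eef_pos: [0.4426, -0.2828, 0.2048]
tcp_rot: [0.458, 0.889, -0.003, -0.001]
contact_force: [-5.8, -2.2, 6.7]
opening: 0.224
finger_force: 30.1
time: 20.2
eef_pos: [0.5346, -0.2956, 0.2047]
tcp_rot: [0.458, 0.889, 0.001, -0.002]
contact_force: [-1.7, 5.6, 6.9]
opening: 0.223
finger_force: 30.2
time: 21.2
eef_pos: [0.5216, -0.3871, 0.2049]
tcp_rot: [0.459, 0.889, 0.002, 0.002]
contact_force: [4.7, 2.4, 2.4]
opening: 0.227
finger_force: 30.0
[('scene', 'platen_face', [(array([331.912, 206.892]), 0.61)]), ('scene', 'crank_hub', [(array([332.696, 176.19 ]), 0.61)])]
[('wrist', 'platen_face', []), ('wrist', 'crank_hub', [(array([278.88 , 139.188]), 0.68)])]
```

```bash
python3 -m handwheel '[[[0,0.0006,-0.0085,0,0],[0,0.0017,-0.0083,0,0],[0,0.0027,-0.0081,0,0],[0,0.0038,-0.0076,0,0],[0,0.0047,-0.0071,0,0],[0,0.0056,-0.0064,0,0],[0,0.0064,-0.0056,0,0],[0,0.0071,-0.0047,0,0],[0,0.0076,-0.0038,0,0],[0,0.0081,-0.0027,0,0],[0,0.0083,-0.0017,0,0],[0,0.0085,-0.0006,0,0]]]'
python3 -m handwheel '[[[0,0.0085,0.0006,0,0],[0,0.0083,0.0017,0,0],[0,0.0081,0.0027,0,0],[0,0.0076,0.0038,0,0],[0,0.0071,0.0047,0,0],[0,0.0064,0.0056,0,0],[0,0.0056,0.0064,0,0],[0,0.0047,0.0071,0,0],[0,0.0038,0.0076,0,0],[0,0.0027,0.0081,0,0],[0,0.0017,0.0083,0,0],[0,0.0006,0.0085,0,0]]]'
python3 -m handwheel '[[[0,-0.0006,0.0085,0,0],[0,-0.0017,0.0083,0,0],[0,-0.0027,0.0081,0,0],[0,-0.0038,0.0076,0,0],[0,-0.0047,0.0071,0,0],[0,-0.0056,0.0064,0,0],[0,-0.0064,0.0056,0,0],[0,-0.0071,0.0047,0,0],[0,-0.0076,0.0038,0,0],[0,-0.0081,0.0027,0,0],[0,-0.0083,0.0017,0,0],[0,-0.0085,0.0006,0,0]]]'
python3 - <<'E'
from h import *
im=viewer.read_camera('scene');cv2.imwrite('pics/t2.png',im)
print(pin('scene','platen_face'))
a=cv2.imread('pics/t1scene.png')
cv2.imwrite('pics/pl.png',np.hstack([cv2.resize(x[160:240,290:370],(400,400),interpolation=3) for x in(a,im)]))
E
```

```text
time: 22.5
eef_pos: [0.4302, -0.3743, 0.2049]
tcp_rot: [0.459, 0.889, -0.002, 0.003]
contact_force: [4.3, -4.0, 3.6]
opening: 0.224
finger_force: 30.0
time: 23.5
eef_pos: [0.4427, -0.2825, 0.2045]
tcp_rot: [0.458, 0.889, -0.003, -0.002]
contact_force: [-7.0, -1.5, 8.1]
opening: 0.228
finger_force: 30.4
time: 24.5
eef_pos: [0.5347, -0.2953, 0.2043]
tcp_rot: [0.458, 0.889, 0.0, -0.003]
contact_force: [-3.4, 5.3, 8.1]
opening: 0.223
finger_force: 30.6
[]
```

View pics/pl.png

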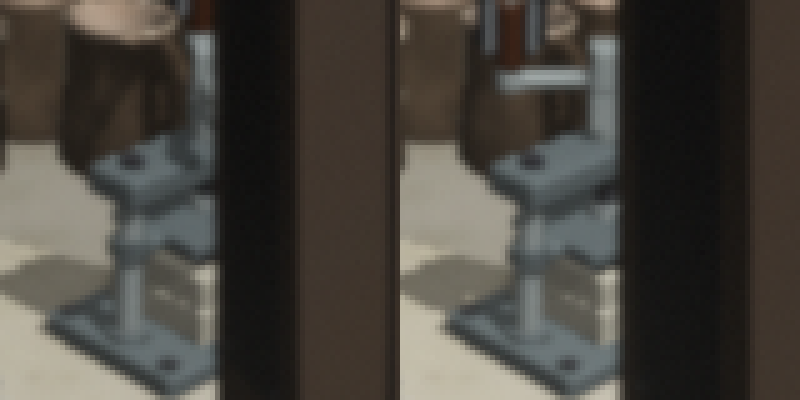

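The platen (lower edge near row 262 of the right crop) is now close above the mould, so the remaining travel goes in shorter calls with force checks.

```bash
python3 -m handwheel '[[[0,-0.0085,-0.0006,0,0],[0,-0.0083,-0.0017,0,0],[0,-0.0081,-0.0027,0,0],[0,-0.0076,-0.0038,0,0],[0,-0.0071,-0.0047,0,0],[0,-0.0064,-0.0056,0,0]]]'
```

```text
time: 25.1
eef_pos: [0.5474, -0.3436, 0.2044]
tcp_rot: [0.458, 0.889, 0.002, -0.001]
contact_force: [1.7, 5.4, 6.2]
opening: 0.224
finger_force: 30.3
```

```bash
python3 -m handwheel '[[[0,-0.0056,-0.0064,0,0],[0,-0.0047,-0.0071,0,0],[0,-0.0038,-0.0076,0,0],[0,-0.0027,-0.0081,0,0]]]'
```

```text
time: 25.43
eef_pos: [0.5342, -0.3749, 0.2046]
tcp_rot: [0.458, 0.889, 0.002, 0.001]
contact_force: [4.7, 2.7, 5.5]
opening: 0.226
finger_force: 30.2
```

I'll creep now, one short row per call, and let the chain stop as soon as the horizontal force passes 8 N.

```bash
cat > c.sh <<'E'
# passes while the horizontal force stays under 8 N
awk '/time/{t=$2}/eef_pos/{p=$2$3}/contact_force/{gsub(/[\[\],]/," ");f=sqrt($2^2+$3^2);print t,p,f;e=(f>8)}END{exit e}'
E
c(){ bash c.sh; }
python3 -m handwheel '[[[0,-0.001,-0.0041,0,0]]]' |c && python3 -m handwheel '[[[0,-0.0007,-0.0042,0,0]]]' |c &&
python3 -m handwheel '[[[0,-0.0004,-0.0042,0,0]]]' |c && python3 -m handwheel '[[[0,-0.0001,-0.0043,0,0]]]' |c &&
python3 -m handwheel '[[[0,0.0001,-0.0043,0,0]]]' |c && python3 -m handwheel '[[[0,0.0004,-0.0042,0,0]]]' |c &&
python3 -m handwheel '[[[0,0.0007,-0.0042,0,0]]]' |c && python3 -m handwheel '[[[0,0.001,-0.0041,0,0]]]' |c &&
python3 -m handwheel '[[[0,0.0012,-0.0041,0,0]]]' |c && python3 -m handwheel '[[[0,0.0015,-0.004,0,0]]]' |c &&
python3 -m handwheel '[[[0,0.0018,-0.0039,0,0]]]' |c && python3 -m handwheel '[[[0,0.002,-0.0037,0,0]]]' |c
```

```text
25.52 [0.531,-0.3788, 6.35059
25.6 [0.5283,-0.3815, 6.07289
25.68 [0.5252,-0.3842, 5.6356
25.77 [0.5219,-0.3869, 5.12445
25.85 [0.5184,-0.3894, 5.62939
25.93 [0.5147,-0.3916, 5.41295
26.02 [0.5109,-0.3936, 6.60984
26.1 [0.507,-0.3953, 5.37587
26.18 [0.503,-0.3968, 5.67186
26.27 [0.4988,-0.398, 5.20384
26.35 [0.4946,-0.399, 5.80086
26.43 [0.4904,-0.3996, 5.3
```

```bash
c(){ bash c.sh; }
python3 -m handwheel '[[[0,0.0023,-0.0036,0,0]]]' |c && python3 -m handwheel '[[[0,0.0025,-0.0035,0,0]]]' |c &&
python3 -m handwheel '[[[0,0.0027,-0.0033,0,0]]]' |c && python3 -m handwheel '[[[0,0.0029,-0.0031,0,0]]]' |c &&
python3 -m handwheel '[[[0,0.0031,-0.0029,0,0]]]' |c && python3 -m handwheel '[[[0,0.0033,-0.0027,0,0]]]' |c &&
python3 -m handwheel '[[[0,0.0035,-0.0025,0,0]]]' |c && python3 -m handwheel '[[[0,0.0036,-0.0023,0,0]]]' |c &&
python3 -m handwheel '[[[0,0.0037,-0.002,0,0]]]' |c && python3 -m handwheel '[[[0,0.0039,-0.0018,0,0]]]' |c &&
python3 -m handwheel '[[[0,0.004,-0.0015,0,0]]]' |c && python3 -m handwheel '[[[0,0.0041,-0.0012,0,0]]]' |c &&
python3 -m handwheel '[[[0,0.0041,-0.001,0,0]]]' |c && python3 -m handwheel '[[[0,0.0042,-0.0007,0,0]]]' |c &&
python3 -m handwheel '[[[0,0.0042,-0.0004,0,0]]]' |c && python3 -m handwheel '[[[0,0.0043,-0.0001,0,0]]]' |c
```

```text
26.52 [0.4861,-0.3999, 5.74282
26.6 [0.4818,-0.4001, 5.72189
26.68 [0.4775,-0.3999, 4.75395
26.77 [0.4732,-0.3994, 5.81378
26.85 [0.469,-0.3987, 5.728
26.93 [0.4649,-0.3977, 5.81893
27.02 [0.4608,-0.3964, 5.6921
27.1 [0.4569,-0.3949, 7.81857
27.18 [0.4545,-0.3936, 11.7924
```

```bash
c(){ bash c.sh; }
python3 -m handwheel '[[[0,0,0,0,0]]]' |c ; python3 -m handwheel '[[[0,0.0009,-0.0004,0,0]]]' |c
```

```text
27.27 [0.4545,-0.3935, 9.5462
27.35 [0.4542,-0.3933, 10.9165
```

The force rose sharply and the knob stalled, so the platen bears. I'll relax the push, let go and lift straight up.

```bash
python3 -m handwheel '[[[0,-0.0015,0.0007,0,0],[0,-0.0015,0.0007,0,0],[0,0,0,0,0],[0.05,0,0,0,0],[0.05,0,0,0,0],[0.05,0,0,0,0],[0.05,0,0,-0.01,0],[0.05,0,0,-0.02,0],[0.05,0,0,-0.03,0],[0.05,0,0,-0.03,0],[0.05,0,0,-0.02,0],[0.05,0,0,0,0]]]'
python3 -m handwheel '[[[0.05,-0.03,0,-0.02,0],[0.05,-0.03,0,-0.02,0],[0.05,-0.03,0,-0.02,0],[0.05,-0.02,0,0,0],[0.05,0,0,0,0],[0.05,0,0,0,0]]]'
python3 - <<'E'
from h import *
np.set_printoptions(precision=4,suppress=True)
im=viewer.read_camera('wrist');s=get_state();print(s['eef_pos'],s['contact_force'])
cw=cam('wrist')
for nm,z in(('crank_hub',.18),('knob_centre',.2155)):
    for uv,cf in pin('wrist',nm):print(nm,uv,cf,onz(cw,uv,z))
sc=viewer.read_camera('scene');print(pin('scene','platen_face'))
cv2.imwrite('pics/fin.png',np.hstack([cv2.resize(im,(440,330)),cv2.resize(sc[160:250,280:370],(330,330),interpolation=3)]))
E
```

```text
time: 28.35
eef_pos: [0.4547, -0.3943, 0.3205]
tcp_rot: [0.458, 0.889, -0.002, 0.005]
contact_force: [0.1, -1.0, 0.9]
opening: 0.585
finger_force: 0.0
time: 28.85
eef_pos: [0.5171, -0.4826, 0.3711]
tcp_rot: [0.459, 0.889, 0.001, -0.002]
contact_force: [-0.4, 0.5, 0.1]
opening: 0.585
finger_force: 0.0
[ 0.5169 -0.4819  0.3712] [-0.3887 -0.1069 -0.3757]
crank_hub [334.6    54.684] 0.85 [ 0.4847 -0.3359  0.18  ]
knob_centre [280.616  87.612] 0.89 [ 0.4598 -0.3976  0.2155]
[(array([330.12 , 208.614]), 0.66)]
```

View pics/fin.png

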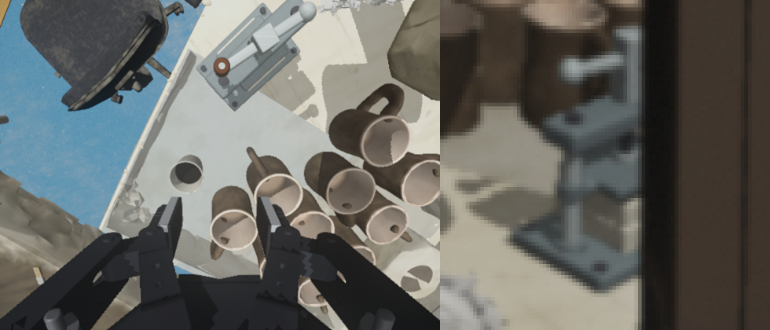

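The crank sits seated on the screw (hub near (265,38), knob at (221,67) in the left picture). In the right crop the platen rests on the mould with no gap, the beaker stands untouched, and the gripper is clear. I'll hand in.

```bash
python3 -c "
from h import *
print(sign_off())"
```

```text
the job is handed in; nothing more can be done
None
```

I seated the crank on the square and wound it about 2.2 turns clockwise until the knob stalled at roughly 11 N. I left the crank sitting on the screw with the platen on the mould and the robot clear, and handed the job in at about 29 s; the hand-in gave no verdict.

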